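# Shut the water purifier after a filter change

## Task

The new filters are in: swing the water purifier's black front cover fully shut, then lock both of its red quarter-turn fasteners. Press each head down until it bottoms, turn it a quarter turn clockwise until its cam catches, and let it spring up into the catch. Feel your way and never force a fastener, because its plastic receiver cracks; leave the other things on the bench alone.

Things in the scene. Friction and masses are not known exactly. Their poses are not given: they have to be found in the camera images.
- purifier: White water purifier, 320 x 420 x 110 mm without cover, lying on its back on the bench and fixed. Origin: centre of its underside; its own x runs from the near edge (with the fasteners, at x = -160 mm) to the far edge (with the hinge), y to the left, z up.
- cover (a joint): Opening angle of the black front cover (316 x 420 x 10 mm, 0.6 kg) about its far edge, rad; the hinge axis lies along the purifier's y at its x = +157 mm, z = 112 mm, in the plane of the cover's underside. 0 shut (outer face level, 122 mm above the bench), grows as the near edge is lifted; a stiff friction hinge keeps it where it is left, and a push of about 3 to 6 N near the free edge closes it.
- cover_edge (a point): Middle of the cover's free (near) edge, on its outer face, 316 mm from the hinge along the cover. x runs along the cover towards the hinge, y to the left, z out of the outer face. The outer face is smooth and free between the two fasteners.
- head_left (a point): Left fastener (purifier's y = +155 mm, 30 mm in from the free edge): centre, half-way up, of its red wing, 40 mm long, 12 thick, 18 high, on a steel flange 40 mm across, 5 thick (upper face 9 mm below this point; underside 14 mm off the cover when unpressed). x along the wing, z up the axis. The head is slick (friction about 0.12): fingertips slide down the wing until they bear on the flange.
- head_right (a point): The same on the right fastener (at the purifier's y = -155 mm).
- press_left (a joint): How far the left fastener is pushed in, m: 0 when it stands proud, at most 0.0135. A spring pushes it out, with about 4 N at first and 0.6 N more for each mm. Its foot bottoms in the receiver after 6 to 12 mm (different for each fastener and each time, to be felt: about 8 to 11 N of spring, then rigid); the cam passes under the receiver's ledge only in the last 1.5 mm before the bottom.
- press_right (a joint): The same for the right fastener; its depth is its own.
- turn_left (a joint): Clockwise turn of the left fastener seen from above, rad: near 0 (up to 0.2 either way) when open, with the wing square to the free edge; 1.57 when in its catch, with the wing parallel to that edge. Not pressed far enough it is blocked at about 0.3; pressed, it turns to an end stop near 1.7. Between 1.45 and 1.7 it rises 2.5 mm into the catch when let go, and then cannot turn back.
- turn_right (a joint): The same for the right fastener.
- cam_left: Foot of the left fastener: a steel cross bar 35 mm long, along the wing, and a rounded tip; only it meets the plastic receiver under the cover, which cracks when the cam bears on it with more than 18 N, down or sideways. Its origin lies on the axis at the cover's outer face when unpressed.
- cam_right: The same on the right fastener.
- spent_a: Spent white filter cartridge standing upright, 60 mm across, 243 mm high; origin under its centre. Leave it alone.
- spent_b: Second spent cartridge, the same. Leave it alone.
- soap: Blue soap bottle, 66 mm across, 150 mm high; origin under its centre. Leave it alone.
- grease: Small jar of seal grease with red cap, 48 mm across, 35 mm high; origin under its centre. Leave it alone.
- driver: Screwdriver lying on the bench. Leave it alone.
- spanner: Blue plastic cartridge spanner lying on the bench, about 210 mm long; origin at the centre of its jaw. Leave it alone.
- collar: Orange plastic ring, 48 mm across, 12 mm high, lying on the bench. Leave it alone.

How it is judged:
By the outcome, as a careful person would: the job done as asked, in the order asked, and still so for the second after the job is handed in, with the robot touching nothing.
It also fails if it takes over 72 s, if anything falls off the work surface, if the arm or the gripper's body presses on something with over 40 N, if the wrist force passes 120 N, or if a joint passes its speed limit or range.

## Robot

A 6-joint arm with a two-finger parallel gripper is mounted at the origin on the work surface. World frame = base frame: x ahead of the robot, y to its left, z up, the work surface at z = 0. Lengths are in m, angles in rad, forces in N, time in s.
With the tool pointing down it reaches from about 0.375 to 0.9 m from the base axis. Payload 3.1 kg.
Tool frame: the origin (TCP) lies at the very end of the fingers, on their centre line; the grasp point (between the pads) lies 19 mm behind it; x points along the fingers, z is the direction in which the jaws open and shut, and the axes are right-handed (so a half turn about x gives the same grasp; the last joint's range is limited). The gripper opens to 85 mm and grips with 20 to 120 N. Pads are 22 mm wide; open, the fingers measure 114 mm over their backs; the gripper's body (76 mm by 85 mm) begins 54 mm behind the grasp point. The pads swing forward as they close: fully open they stand 13 mm farther back than shut.
Start: joints at [1.117, 0.527, 1.433, -0, 1.181, -0.178], TCP at [0.17, 0.601, 0.231] pointing down, gripper open.
Joint ranges: [-3.08, 3.08], [-0.75, 2.2], [0.22, 2.44], [-1.43, 4.57], [0, 2.65], [-2.85, 2.85]. Speed limits (rad/s): [2.79, 2.79, 3.14, 3.14, 3.14, 3.14].

## Interface

Orientations are given as a unit quaternion [x, y, z, w].
In Python, from station import manip, viewer, job gives the robot as it stands.
- The arm moves only by the tool move_arm, never from a script. Its argument "deltas" is one flat list of numbers, 7 for each row, row after row: the finger opening in mm, from 0 to 85.4, then the shift along the tool's x, y, z in mm, then the turn, a rotation vector about the tool's x, y, z in degrees. In form: [jaw, tx, ty, tz, rx, ry, rz, jaw, tx, ty, tz, rx, ry, rz, ...]. A call has 1 to 10 rows; each row shifts and turns the commanded pose from where the row before left it, along the tool's axes as they then stand; what a row does not reach is not made up. A row lasts 1/10 s, in which the tool goes at most 50 mm and 8.59 degrees, less where a joint would pass 70% of its speed; a pose out of reach is approached as far as the arm can. A call is refused whole if a number of a shift passes 50 or a number of a turn 8.59, either way. A call with a gripper value outside its range is refused whole. The fingers move at their own pace and stop on an object; "force" is the grip in N (left out, the last holds). Time passes only in rows, so rows that do not move let the fingers close. It gives the time, the measured TCP pose, the force and the opening at its end, in the units of the state.
- manip.sense(): the state, without advancing time (a new reading comes with each control period).
- viewer.snapshot(name): name is "scene" or "top" or "wrist"; returns a dict with "image" (420x560x3 uint8, red, green, blue), "depth" (420x560 float32, m along the optical axis (not along the pixel's ray), 0 where there is no reading), "fovy" (degrees; the focal length in pixels is half the picture's height over the tangent of half this angle, whatever the lens; pixels are square), "cx", "cy" (the principal point, pixels), "k1" (the pictures are not rectified: a ray, as slopes to the right and down, at radius r is drawn at 1 + k1 r^2 times it, then the intrinsics apply), "R" (3x3) and "t" (3): a world point X has camera coordinates R X + t. Camera axes: x right, y down, z forward; pixel columns grow to the right and rows downward; lengths in m; the calibration is good to about 2 mm. A picture is of the moment at which its call begins.
- job.sign_off(): hands the job in, once; it reports no verdict.
The state is a dict: "t": time; "q": joint angles; "qd": joint speeds; "tau": joint torques, N m; "tcp_pos": TCP position; "tool_rot": TCP orientation; "force": force on the tool from outside, world axes, zero at the start; "ft_torque": the same for the moment, N m; "finger_gap": opening from 0.0 (shut) to 1.0 (fully open).
Only numpy, scipy, OpenCV 4.12 (cv2) and the standard library are available. Lean on these libraries where they do the work, as an engineer would, in place of code of your own. Each camera call takes 0.05 s, during which the arm holds its last target.

## Working session

There is one attempt and no reset: what is moved stays moved. The work goes in short steps, Python scripts to look and compute and a tool call to move; the robot and the scene stay as the last step left them, time stands still between calls to the robot, and variables do not carry over. Pictures are saved under pics/ and viewed, and the job is handed in when it is done.

Besides the shell and the picture viewer there is one more tool, called after "Call:" as name(argument=value, ...) on one line, values as JSON. move_arm: Moves the arm, as the interface text tells. Its arguments: {"type":"object","properties":{"deltas":{"type":"array"},"force":{"type":"number"}},"required":["deltas"]}

```bash
mkdir -p pics; ls; cat > h.py <<'E'
import numpy as np, cv2
from station import manip, viewer, job
def snap(n,f):
    s=viewer.snapshot(n); cv2.imwrite('pics/'+f+'.png',s['image'][:,:,::-1]); np.savez(f'pics/{f}.npz',**s); return s
def ray(s,u,v):
    f=210/np.tan(np.radians(s['fovy'])/2)
    x=(u-s['cx'])/f; y=(v-s['cy'])/f
    a,b=x,y
    for _ in range(30):
        k=1+s['k1']*(a*a+b*b); a,b=x/k,y/k
    R=np.array(s['R']);t=np.array(s['t'])
    return -R.T@t, R.T@np.array([a,b,1.])
def onz(s,u,v,z):
    o,d=ray(s,u,v); return o+d*(z-o[2])/d[2]
def dep(s,u,v):
    o,d=ray(s,u,v); return o+d*float(s['depth'][int(round(v)),int(round(u))])
E
python3 - <<'E'
from h import *
s=snap('scene','s0');t=snap('top','t0');w=snap('wrist','w0')
for q in(s,t,w): print(q['fovy'],q['cx'],q['cy'],q['k1'],np.round(-np.array(q['R']).T@q['t'],3))
print(manip.sense())
E
```

```text
pics
56.9111944923677 286.2734916667026 203.35515123979846 0.032608092670344924 [ 0.295 -0.538  0.923]
48.56632231666821 277.69554069039026 222.27949639868163 0.02403817866291958 [0.452 0.012 1.172]
70.19955335223189 276.22579099666314 209.35072456505 0.007141727458042602 [0.093 0.623 0.373]
{'t': 0.15, 'q': array([ 1.11651150e+00,  5.28282718e-01,  1.43362675e+00, -1.72751246e-05,
        1.18138402e+00, -1.78480685e-01]), 'qd': array([-0.00028829, -0.00189209, -0.00311276,  0.00043889,  0.00091517,
        0.00174473]), 'tau': array([ 7.73693373e-04, -4.42740512e+01, -1.78277206e+01, -2.63648044e-04,
        5.62102476e-03,  2.50848473e-05]), 'tcp_pos': array([0.16991773, 0.60088242, 0.23053395]), 'tool_rot': array([-0.42679913,  0.56451823,  0.42624543,  0.56345054]), 'force': array([ 0.27549534,  0.17590183, -0.36690344]), 'ft_torque': array([-0.02937578, -0.02381416,  0.02165149]), 'finger_gap': 1.0003622950752684}
```

View pics/s0.png

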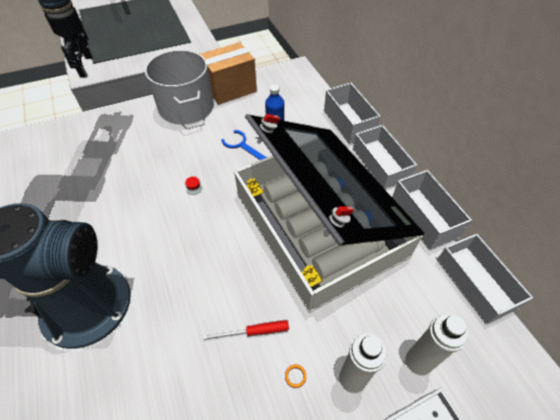

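View pics/t0.png

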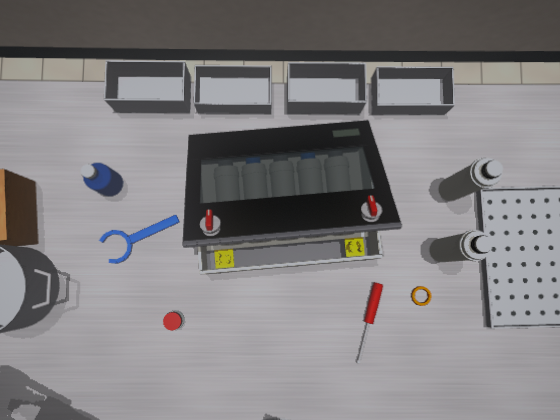

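View pics/w0.png

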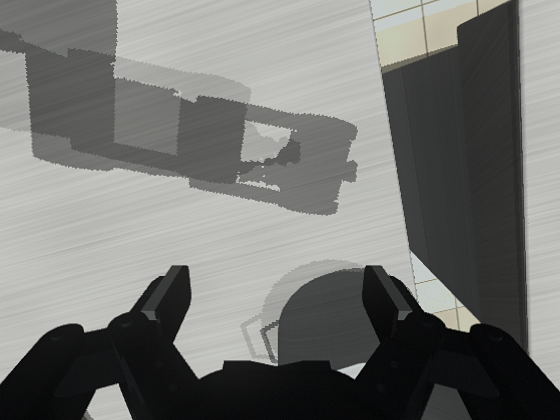

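```bash
python3 - <<'E'
from h import *
s=dict(np.load('pics/t0.npz'))
im=s['image'].astype(int)
for u,v in [(203,268),(379,258),(290,265),(193,230),(390,220),(290,215),(192,145),(367,130),(290,137),(209,212),(371,200),(210,227),(371,213),(224,258),(354,247)]: print(u,v,im[v,u],np.round(dep(s,u,v),4))
# cover plane
P=[];
for v in range(120,245):
  for u in range(180,402):
    if im[v,u].max()<30 and s['depth'][v,u]>0: P.append(dep(s,u,v))
P=np.array(P); P=P[P[:,2]>0.1]
# ransac plane
rng=np.random.default_rng(0);best=0
for _ in range(300):
    a=P[rng.choice(len(P),3,False)];n=np.cross(a[1]-a[0],a[2]-a[0]);n/=np.linalg.norm(n)+1e-12
    m=abs((P-a[0])@n)<.003
    if m.sum()>best: best=m.sum();M=m
Q=P[M];c=Q.mean(0);n=np.linalg.svd(Q-c,full_matrices=False)[2][2];n*=np.sign(n[2])
print(len(P),best,c,n,'angle',np.degrees(np.arccos(n[2])),'yaw of -nxy',np.degrees(np.arctan2(-n[1],-n[0])))
h=np.array([-n[1],n[0],0]);h/=np.linalg.norm(h) # y-ish
print('h',h)
mask=np.zeros((420,560),np.uint8)
# extents
e=np.cross(h,n); 
for nm,d in(('h',h),('e',e)):
    pr=(Q-c)@d; print(nm,np.percentile(pr,[0,.5,2,98,99.5,100]), d)
i=Q[np.argsort(Q[:,2])]
print(i[:5],i[-5:])
E
```

```text
203 268 [80 79 77] [0.467  0.1704 0.0922]
379 258 [128 125 126] [ 0.4948 -0.2575  0.0011]
290 265 [159 160 165] [ 0.4741 -0.0292  0.114 ]
193 230 [42 41 42] [0.5377 0.165  0.2715]
390 220 [33 31 31] [ 0.5576 -0.2153  0.2833]
290 215 [20 21 21] [ 0.5692 -0.0234  0.2618]
192 145 [42 41 43] [0.743  0.1936 0.1427]
367 130 [35 35 36] [ 0.7819 -0.2044  0.1386]
290 137 [30 30 31] [ 0.7632 -0.028   0.1428]
209 212 [155  84  80] [0.569  0.1307 0.3014]
371 200 [156 120 114] [ 0.5937 -0.1759  0.2998]
210 227 [120  35  34] [0.5399 0.1273 0.309 ]
371 213 [87 27 26] [ 0.5673 -0.1731  0.3107]
224 258 [174 172  28] [0.491  0.1251 0.0668]
354 247 [174 176  18] [ 0.5179 -0.1822  0.0732]
5485 5399 [ 0.60466297 -0.04290727  0.24319236] [0.53391639 0.04906003 0.84411279] angle 32.42299723027573 yaw of -nxy -174.74999984430067
h [-0.09150162  0.99580493  0.        ]
h [-0.16792536 -0.15213096 -0.12900503  0.14256321  0.15431915  0.16259164] [-0.09150162  0.99580493  0.        ]
e [-0.07920176 -0.07732085 -0.07521879  0.17581243  0.18575617  0.19840195] [ 0.84057167  0.07723769 -0.53616565]
[[ 0.779736   -0.11993434  0.13652773]
 [ 0.77705389 -0.09921492  0.13717781]
 [ 0.77229072 -0.09230897  0.13724924]
 [ 0.77439669 -0.07625835  0.13770544]
 [ 0.772096   -0.0990943   0.13801428]] [[ 0.54308574 -0.07421075  0.28635504]
 [ 0.53906544 -0.04733295  0.28691167]
 [ 0.54509743 -0.11436976  0.28723296]
 [ 0.54703821 -0.12012781  0.28732858]
 [ 0.54901577 -0.1411719   0.28772003]]
```

```bash
python3 - <<'E'
import cv2
a=cv2.imread('pics/t0.png')[110:285,170:410]; cv2.imwrite('pics/t0c.png',cv2.resize(a,None,fx=3.2,fy=3.2,interpolation=cv2.INTER_CUBIC))
E
```

```text
(no output)
```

View pics/t0c.png

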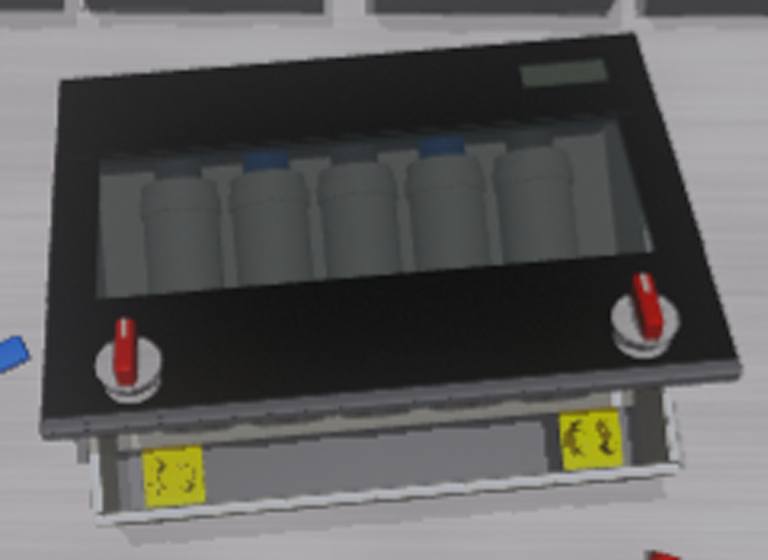

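```bash
python3 - <<'E'
from h import *
s=dict(np.load('pics/t0.npz'))
c=np.array([ 0.60466297,-0.04290727,0.24319236]);n=np.array([0.53391639,0.04906003,0.84411279])
def onp(u,v):
    o,d=ray(s,u,v); return o+d*((c-o)@n)/(d@n)
C={}
for k,(x,y) in dict(fl=(62,80),fr=(635,35),nl=(43,420),nr=(740,363)).items():
    C[k]=onp(170+(x+.5)/3.2-.5,110+(y+.5)/3.2-.5); print(k,C[k])
print([np.linalg.norm(C[a]-C[b]) for a,b in(('fl','fr'),('nl','nr'),('fl','nl'),('fr','nr'))])
for a,b in(('fl','fr'),('nl','nr')):
    d=C[a]-C[b]; print('yaw',np.degrees(np.arctan2(-d[0],d[1])))
# near body edge: outer corners z=.11
a=onz(s,170+100/3.2,110+520/3.2,.11);b=onz(s,170+678/3.2,110+467/3.2,.11);print(a,b,np.linalg.norm(a-b));d=a-b;print(np.degrees(np.arctan2(-d[0],d[1])))
E
```

```text
fl [0.77315577 0.20452989 0.12223655]
fr [ 0.80920227 -0.21046682  0.12355621]
nl [0.51539653 0.18070777 0.28665842]
nr [ 0.55112788 -0.23479281  0.28820669]
[np.float64(0.416561350814791), np.float64(0.41703700458063026), np.float64(0.3066624687529419), np.float64(0.3070894431019522)]
yaw 4.964235427825565
yaw 4.915109875303295
[0.45663359 0.17155036 0.11      ] [ 0.49553904 -0.23905391  0.11      ] 0.41244333328657623
5.412711726337537
```

```bash
python3 - <<'E'
from h import *
from scipy.spatial.transform import Rotation as R
st=manip.sense()
r=R.from_quat(st['tool_rot']);print(np.round(r.as_matrix(),4))
z=r.as_matrix()[:,2];print('jaw yaw',np.degrees(np.arctan2(z[1],z[0])), 'q1',np.degrees(st['q'][0]),'q6',np.degrees(st['q'][5]))
p=st['tcp_pos']
M=r.as_matrix()
def own(x,y,z,yaw=5.05,c=(.632,-.018)):
    a=np.radians(yaw);return np.array([c[0]+x*np.cos(a)-y*np.sin(a),c[1]+x*np.sin(a)+y*np.cos(a),z])
for t in [own(-.105,0,.34),own(-.129,.155,.2),own(-.129,-.155,.2)]: print(t, 'tool delta mm',np.round(M.T@(t-p)*1e3,1))
E
```

```text
[[-7.000e-04 -9.622e-01  2.723e-01]
 [-1.500e-03  2.723e-01  9.622e-01]
 [-1.000e+00  3.000e-04 -1.700e-03]]
jaw yaw 74.19797671527893 q1 63.97139645835209 q6 -10.226189960054498
[ 0.52740758 -0.02724263  0.34      ] tool delta mm [-108.8 -515.  -507.2]
[0.48985686 0.1250431  0.2       ] tool delta mm [  31.  -437.4 -370.7]
[ 0.51714463 -0.18375356  0.2       ] tool delta mm [  31.5 -547.8 -660.4]
```

Call:
move_arm(deltas=[0,-40,0,0,0,0,0,0,-40,0,0,0,0,0,0,-40,0,0,0,0,0,0,-30,0,0,0,0,0,0,0,-26,-26,0,0,0,0,0,-26,-26,0,0,0,0,0,-26,-26,0,0,0,0,0,-26,-26,0,0,0,0,0,-26,-26,0,0,0,0,0,-26,-26,0,0,0], force=20)

```text
t: 1.15
tcp_pos: [0.278, 0.4073, 0.381]
tool_rot: [-0.427, 0.564, 0.427, 0.564]
force: [0.6, 0.1, 0.5]
finger_gap: -0.004
```

Call:
move_arm(deltas=[0,0,-26,-26,0,0,0,0,0,-26,-26,0,0,0,0,0,-26,-26,0,0,0,0,0,-26,-26,0,0,0,0,0,-26,-26,0,0,0,0,0,-26,-26,0,0,0,0,0,-26,-26,0,0,0,0,0,-26,-26,0,0,0,0,0,-26,-26,0,0,0,0,0,-26,-26,0,0,0])

```text
t: 2.15
tcp_pos: [0.4574, 0.0864, 0.3811]
tool_rot: [-0.426, 0.564, 0.427, 0.564]
force: [0.4, 0.8, 0.3]
finger_gap: -0.003
```

Call:
move_arm(deltas=[0,0,-26,-26,0,0,0,0,0,-26,-26,0,0,0,0,0,-26,-26,0,0,0,0,0,-21,-13,0,0,0,0,0,0,0,-7,0,0,0,0,0,0,-7,0,0,0,0,0,0,-6.8,0,0,0,0,0,0,0,0,0])

```text
t: 2.95
tcp_pos: [0.5274, -0.0268, 0.3809]
tool_rot: [-0.521, 0.478, 0.522, 0.478]
force: [-0.1, -0.2, 0.1]
finger_gap: -0.001
```

```bash
python3 - <<'E'
from h import *
from scipy.spatial.transform import Rotation as R
st=manip.sense();print(st['t'],st['tcp_pos'],st['q'],st['force'],st['finger_gap'])
print(np.round(R.from_quat(st['tool_rot']).as_matrix(),4))
E
```

```text
2.95 [ 0.52738979 -0.02681903  0.38089339] [-2.62566795e-01  2.47730042e-01  1.46041512e+00 -3.55334632e-05
  1.43443541e+00 -1.92006702e+00] [-0.05453617 -0.15300735  0.11912354] -0.000994168356544458
[[-1.000e-03 -9.962e-01 -8.660e-02]
 [ 2.000e-04 -8.660e-02  9.962e-01]
 [-1.000e+00  9.000e-04  3.000e-04]]
```

Call:
move_arm(deltas=[0,20,-10,0,0,0,0,0,20,-10,0,0,0,0,0,20,0,0,0,0,0,0,15,0,0,0,0,0,0,10,0,0,0,0,0,0,6,0,0,0,0,0,0,6,2,0,0,0,0,0,6,2,0,0,0,0,0,6,2,0,0,0,0,0,6,2,0,0,0,0])

```text
t: 3.95
tcp_pos: [0.5399, -0.0259, 0.2669]
tool_rot: [0.522, -0.477, -0.521, -0.478]
force: [0.1, -0.3, 3.8]
finger_gap: -0.002
```

Call:
move_arm(deltas=[0,10,4,0,0,0,0,0,10,4,0,0,0,0,0,10,4,0,0,0,0,0,10,4,0,0,0,0,0,10,4,0,0,0,0,0,10,3,0,0,0,0,0,10,3,0,0,0,0,0,10,3,0,0,0,0,0,10,2,0,0,0,0,0,10,2,0,0,0,0])

```text
t: 4.95
tcp_pos: [0.5062, -0.0285, 0.1653]
tool_rot: [-0.521, 0.478, 0.522, 0.478]
force: [-1.3, -1.7, 2.7]
finger_gap: -0.005
```

Call:
move_arm(deltas=[0,10,2,0,0,0,0,0,8,1,0,0,0,0,0,6,0,0,0,0,0,0,5,0,0,0,0,0,0,4,0,0,0,0,0,0,3,0,0,0,0,0,0,2,0,0,0,0,0])

```text
t: 5.65
tcp_pos: [0.5035, -0.0287, 0.1281]
tool_rot: [-0.521, 0.478, 0.521, 0.478]
force: [-1.0, -0.3, 2.8]
finger_gap: 0.003
```

Call:
move_arm(deltas=[0,2,0,0,0,0,0,0,2,0,0,0,0,0,0,1,0,0,0,0,0,0,1,0,0,0,0,0])

```text
t: 6.05
tcp_pos: [0.5037, -0.0287, 0.1223]
tool_rot: [-0.521, 0.478, 0.521, 0.478]
force: [-2.0, 0.6, 2.9]
finger_gap: 0.001
```

Call:
move_arm(deltas=[0,0.5,0,0,0,0,0,0,0.5,0,0,0,0,0])

```text
t: 6.25
tcp_pos: [0.5037, -0.0287, 0.122]
tool_rot: [0.521, -0.478, -0.521, -0.478]
force: [-3.6, 0.6, 12.1]
finger_gap: 0.001
```

Call:
move_arm(deltas=[0,-3,0,0,0,0,0,0,-20,0,0,0,0,0,60,-40,0,0,0,0,0,60,-40,0,0,0,0,0,60,-40,0,0,0,0,0,60,0,0,0,0,0,0])

```text
t: 6.85
tcp_pos: [0.5084, -0.03, 0.27]
tool_rot: [0.526, -0.475, -0.517, -0.48]
force: [0.1, -0.3, 0.4]
finger_gap: 0.68
```

```bash
python3 - <<'E'
from h import *
for n in('scene','top','wrist'): snap(n,n[0]+'1')
a=cv2.imread('pics/t1.png')[110:285,170:410]; cv2.imwrite('pics/t1c.png',cv2.resize(a,None,fx=3.2,fy=3.2,interpolation=cv2.INTER_CUBIC))
st=manip.sense();print(st['t'],st['tcp_pos'],st['force'],st['finger_gap'],st['q'])
E
```

```text
7.0 [ 0.50370327 -0.02877865  0.26399329] [-0.49291609 -0.02754898 -0.10447132] 0.6988489636668168 [-2.78948771e-01  3.23698012e-01  1.69003451e+00  9.72181470e-05
  1.12741608e+00 -1.93698914e+00]
```

View pics/t1c.png

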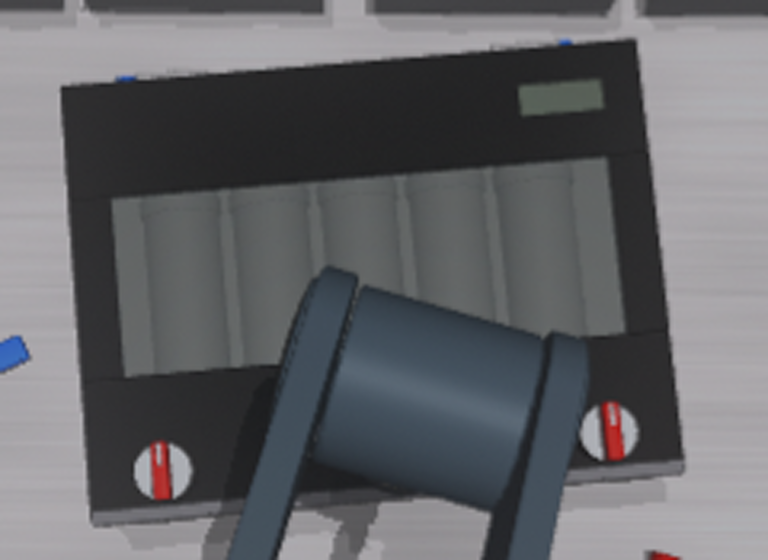

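View pics/s1.png

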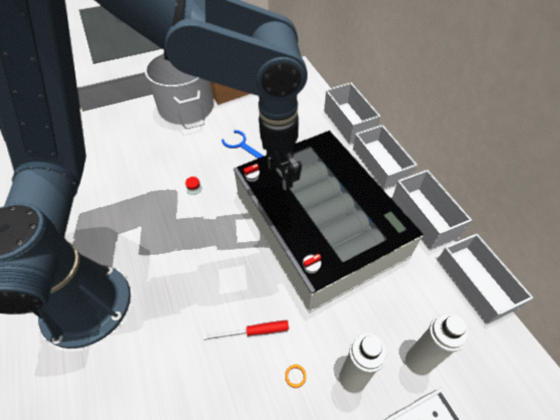

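View pics/w1.png

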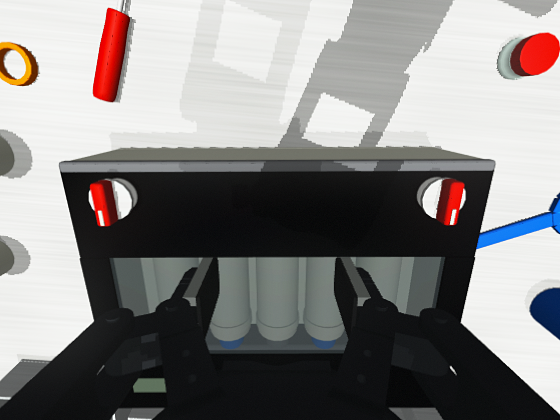

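```bash
cat > heads.py <<'E'
from h import *
def heads(s,boxes,tag=''):
    im=s['image'].astype(int); r,g,b=im[...,0],im[...,1],im[...,2]
    red=((r>90)&(r>2*g)&(r>2*b)).astype(np.uint8)
    lig=((r+g+b)>3*95).astype(np.uint8)
    for k,(x0,y0,x1,y1) in boxes.items():
        m=np.zeros_like(red);m[y0:y1,x0:x1]=1
        R=red&m; D=(red|lig)&m
        n,lab,stt,cen=cv2.connectedComponentsWithStats(D)
        i=1+np.argmax(stt[1:,4]); D=(lab==i).astype(np.uint8)
        D=cv2.morphologyEx(D,cv2.MORPH_CLOSE,np.ones((3,3),np.uint8))
        c=max(cv2.findContours(D,0,2)[0],key=cv2.contourArea)
        (ex,ey),ax,an=cv2.fitEllipse(c)
        p=np.argwhere(R)[:,::-1]; pc=p.mean(0)
        # wing dir by top-plane points
        P=np.array([onz(s,u,v,.155)[:2] for u,v in p]); e=np.linalg.svd(P-P.mean(0),full_matrices=False)[2][0]
        e*=np.sign(e[0])
        print(tag,k,'ell',(round(ex,1),round(ey,1)),np.round(ax,1),'flange@.141',np.round(onz(s,ex,ey,.141),4),'wing@.153',np.round(onz(s,*pc,.153),4),'wyaw',np.degrees(np.arctan2(e[1],e[0])).round(1), len(p))
E
python3 - <<'E'
from heads import *
t=dict(np.load('pics/t1.npz'));s=dict(np.load('pics/s1.npz'));w=dict(np.load('pics/w1.npz'))
heads(t,dict(L=(208,244,234,270),R=(348,232,373,257)),'top')
heads(s,dict(L=(242,158,264,184),R=(300,250,326,276)),'scene')
heads(w,dict(R=(80,172,145,235),L=(412,172,472,235)),'wrist')
for k,(a,b) in dict(fl=(62,87),fr=(635,40)).items(): print(k,onz(t,170+a/3.2,110+b/3.2,.122))
for k,(a,b) in dict(nl=(93,515),nr=(684,464)).items(): print(k,onz(t,170+a/3.2,110+b/3.2,.122))
E
```

```text
top L ell (220.4, 257.0) [17.3 17.4] flange@.141 [0.4907 0.1255 0.141 ] wing@.153 [0.4882 0.1251 0.153 ] wyaw 3.5 74
top R ell (362.7, 244.2) [11.2 17.1] flange@.141 [ 0.5202 -0.1898  0.141 ] wing@.153 [ 0.5164 -0.1838  0.153 ] wyaw 8.0 75
scene L ell (251.7, 172.1) [14.5 16.3] flange@.141 [0.4907 0.124  0.141 ] wing@.153 [0.4882 0.126  0.153 ] wyaw 3.9 85
scene R ell (311.9, 262.6) [17.6 18.8] flange@.141 [ 0.5186 -0.1839  0.141 ] wing@.153 [ 0.5162 -0.1841  0.153 ] wyaw 6.3 91
wrist R ell (111.3, 199.9) [43.  49.1] flange@.141 [ 0.5159 -0.1814  0.141 ] wing@.153 [ 0.5144 -0.185   0.153 ] wyaw 5.0 539
wrist L ell (442.1, 199.0) [42.4 49.6] flange@.141 [0.4882 0.1235 0.141 ] wing@.153 [0.486  0.1265 0.153 ] wyaw 5.8 567
fl [0.76723598 0.20364654 0.122     ]
fr [ 0.80516688 -0.21152131  0.122     ]
nl [0.46004204 0.17470474 0.122     ]
nr [ 0.4971748  -0.24049925  0.122     ]
```

Call:
move_arm(deltas=[60,0,1.3,39,0,0,0,60,0,0,39,0,0,0,60,0,0,39,0,0,0,60,0,0,37.5,0,0,0,60,30,0,0,0,0,0,60,30,0,0,0,0,0,60,14,0,0,0,0,0,60,0,0,0,0,0,0])

```text
t: 7.8
tcp_pos: [0.4861, 0.125, 0.1865]
tool_rot: [-0.519, 0.48, 0.524, 0.475]
force: [-0.0, 0.2, -0.3]
finger_gap: 0.702
```

```bash
python3 - <<'E'
from h import *
for n in('wrist',): snap(n,n[0]+'2')
st=manip.sense();print(st['t'],st['tcp_pos'],st['force'],st['ft_torque'],st['finger_gap'],st['q'])
E
```

```text
7.85 [0.48741651 0.12500266 0.18801985] [ 0.20091719 -0.99364833 -0.13667923] [ 0.04750928 -0.00684489 -0.02911874] 0.7014085521341616 [ 2.86057003e-02  4.29200717e-01  1.77637742e+00  4.38955123e-05
  9.41528948e-01 -1.62951305e+00]
```

View pics/w2.png

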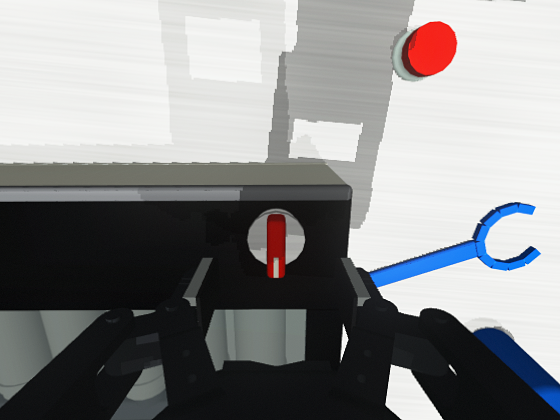

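```bash
python3 - <<'E'
from heads import *
w=dict(np.load('pics/w2.npz'))
heads(w,dict(L=(240,203,312,280)),'wrist')
st=manip.sense();print(st['tcp_pos'])
for u,v in((275,225),(275,212),(275,268),(275,278)):print(onz(w,u,v,.159))
E
```

```text
wrist L ell (275.9, 240.0) [53. 64.] flange@.141 [0.4884 0.1254 0.141 ] wing@.153 [0.4871 0.1252 0.153 ] wyaw 4.8 901
[0.48741651 0.12500266 0.18801985]
[0.47084942 0.12330893 0.159     ]
[0.46257246 0.12259508 0.159     ]
[0.49994457 0.12581839 0.159     ]
[0.50711515 0.12643689 0.159     ]
```

Call:
move_arm(deltas=[45,20,-1,0,0,0,0,35,18,0,0,0,0,0,25,4,0,0,0,0,0,20,0,0,0,0,0,0,20,0,0,0,0,0,0,20,0,0,0,0,0,0], force=20)

```text
t: 8.45
tcp_pos: [0.4907, 0.1251, 0.1493]
tool_rot: [0.522, -0.477, -0.521, -0.478]
force: [-0.0, -0.3, -0.1]
finger_gap: 0.233
```

```bash
python3 - <<'E'
from h import *
for n in('wrist',): snap(n,n[0]+'3')
st=manip.sense();print(st['t'],st['tcp_pos'],st['force'],st['ft_torque'],st['finger_gap'])
E
```

```text
8.5 [0.4906204  0.12509748 0.14922581] [-0.56157813  0.34914073 -0.62339996] [0.03144803 0.00326479 0.010821  ] 0.2330190175656691
```

View pics/w3.png

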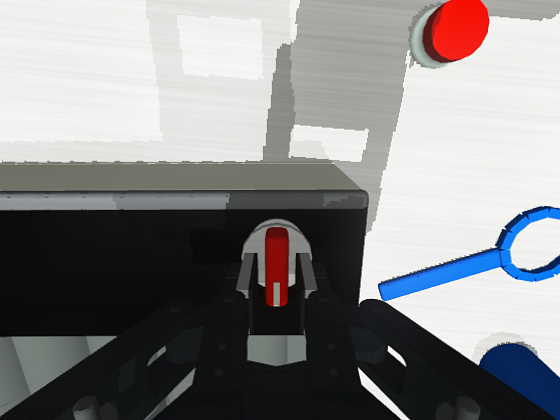

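Call:
move_arm(deltas=[16,2,2,0,0,0,0,12,0,0,0,0,0,0,10,0,0,0,0,0,0,8,0,0,0,0,0,0,8,0,0,0,0,0,0], force=20)

```text
t: 9.0
tcp_pos: [0.4876, 0.1249, 0.1465]
tool_rot: [-0.521, 0.478, 0.521, 0.478]
force: [-1.7, -0.5, 4.1]
finger_gap: 0.132
```

```bash
cat > s.py <<'E'
from h import *
st=manip.sense();print(st['t'],st['tcp_pos'].round(5),st['force'].round(2),st['ft_torque'].round(3),st['finger_gap'].round(3),st['q'].round(3))
E
python3 s.py
```

```text
Traceback (most recent call last):
  File "s.py", line 2, in <module>
    st=manip.sense();print(st['t'],st['tcp_pos'].round(5),st['force'].round(2),st['ft_torque'].round(3),st['finger_gap'].round(3),st['q'].round(3))
                                                                                                        ^^^^^^^^^^^^^^^^^^^^^^
AttributeError: 'float' object has no attribute 'round'
```

```bash
sed -i "s/st\['finger_gap'\].round(3)/round(st['finger_gap'],3)/" s.py; python3 s.py
```

```text
9.0 [0.48763 0.12489 0.14649] [-1.67 -0.51  4.1 ] [-0.039  0.33  -0.016] 0.132 [ 0.028  0.495  1.817 -0.     0.831 -1.63 ]
```

Call:
move_arm(deltas=[8,1,0,0,0,0,0,8,0,0,0,0,0,0])

```text
t: 9.2
tcp_pos: [0.4876, 0.1249, 0.1453]
tool_rot: [-0.521, 0.478, 0.522, 0.478]
force: [-1.5, -0.3, 3.7]
finger_gap: 0.134
```

Call:
move_arm(deltas=[8,1,0,0,0,0,0,8,0,0,0,0,0,0])

```text
t: 9.4
tcp_pos: [0.4876, 0.1249, 0.1442]
tool_rot: [-0.521, 0.478, 0.522, 0.478]
force: [-2.9, -0.3, 4.3]
finger_gap: 0.13
```

Call:
move_arm(deltas=[8,1,0,0,0,0,0,8,0,0,0,0,0,0])

```text
t: 9.6
tcp_pos: [0.4877, 0.1249, 0.1433]
tool_rot: [-0.521, 0.478, 0.522, 0.478]
force: [-2.1, -1.2, 5.5]
finger_gap: 0.133
```

Call:
move_arm(deltas=[8,1,0,0,0,0,0,8,0,0,0,0,0,0])

```text
t: 9.8
tcp_pos: [0.4877, 0.1249, 0.1423]
tool_rot: [-0.521, 0.478, 0.522, 0.478]
force: [-3.8, -0.0, 5.4]
finger_gap: 0.132
```

Call:
move_arm(deltas=[8,1,0,0,0,0,0,8,0,0,0,0,0,0])

```text
t: 10.0
tcp_pos: [0.4877, 0.1249, 0.1414]
tool_rot: [-0.521, 0.478, 0.521, 0.478]
force: [-2.8, -1.0, 7.6]
finger_gap: 0.135
```

Call:
move_arm(deltas=[8,1,0,0,0,0,0,8,0,0,0,0,0,0])

```text
t: 10.2
tcp_pos: [0.4877, 0.1249, 0.1404]
tool_rot: [-0.521, 0.478, 0.521, 0.478]
force: [-3.7, -0.5, 6.0]
finger_gap: 0.132
```

```bash
python3 s.py
```

```text
10.2 [0.48766 0.12489 0.14044] [-3.66 -0.53  6.03] [-0.091  0.573 -0.046] 0.132 [ 0.028  0.505  1.822 -0.     0.816 -1.63 ]
```

Call:
move_arm(deltas=[8,0.5,0,0,0,0,0,8,0,0,0,0,0,0])

```text
t: 10.4
tcp_pos: [0.4877, 0.1249, 0.14]
tool_rot: [-0.521, 0.478, 0.521, 0.478]
force: [-3.3, 0.2, 7.5]
finger_gap: 0.134
```

Call:
move_arm(deltas=[8,0.5,0,0,0,0,0,8,0,0,0,0,0,0])

```text
t: 10.6
tcp_pos: [0.4876, 0.1249, 0.1396]
tool_rot: [-0.521, 0.478, 0.521, 0.478]
force: [-4.2, 0.3, 7.4]
finger_gap: 0.129
```

Call:
move_arm(deltas=[8,0,0.8,0,0,0,0,8,0,0,0,0,0,0])

```text
t: 10.8
tcp_pos: [0.4876, 0.1249, 0.1398]
tool_rot: [0.522, -0.477, -0.521, -0.478]
force: [-2.7, -0.6, 7.3]
finger_gap: 0.135
```

```bash
python3 s.py
```

```text
10.8 [0.48762 0.12489 0.13979] [-2.72 -0.56  7.28] [-0.096  0.396 -0.035] 0.135 [ 0.028  0.505  1.824  0.     0.811 -1.63 ]
```

Call:
move_arm(deltas=[8,0.5,0.2,0,0,0,0,8,0,0,0,0,0,0])

```text
t: 11.0
tcp_pos: [0.4876, 0.1249, 0.1393]
tool_rot: [0.522, -0.477, -0.521, -0.478]
force: [-1.2, 0.1, 7.7]
finger_gap: 0.133
```

Call:
move_arm(deltas=[8,0.5,0.1,0,0,0,0,8,0,0,0,0,0,0])

```text
t: 11.2
tcp_pos: [0.4876, 0.1249, 0.1389]
tool_rot: [0.522, -0.477, -0.521, -0.478]
force: [-1.4, -0.1, 7.8]
finger_gap: 0.133
```

Call:
move_arm(deltas=[8,0.5,0.1,0,0,0,0,8,0,0,0,0,0,0])

```text
t: 11.4
tcp_pos: [0.4876, 0.1249, 0.1384]
tool_rot: [0.522, -0.477, -0.521, -0.478]
force: [-2.8, -0.9, 9.0]
finger_gap: 0.133
```

Call:
move_arm(deltas=[8,0.5,0.1,0,0,0,0,8,0,0,0,0,0,0])

```text
t: 11.6
tcp_pos: [0.4876, 0.1249, 0.138]
tool_rot: [0.522, -0.477, -0.521, -0.478]
force: [-2.1, -0.3, 8.4]
finger_gap: 0.135
```

Call:
move_arm(deltas=[8,0.5,0.3,0,0,0,0,8,0,0,0,0,0,0])

```text
t: 11.8
tcp_pos: [0.4876, 0.1249, 0.1376]
tool_rot: [0.522, -0.477, -0.521, -0.478]
force: [-2.0, 1.2, 8.5]
finger_gap: 0.132
```

Call:
move_arm(deltas=[8,0.5,0.2,0,0,0,0,8,0,0,0,0,0,0])

```text
t: 12.0
tcp_pos: [0.4876, 0.1249, 0.1372]
tool_rot: [0.522, -0.477, -0.521, -0.479]
force: [-1.8, -0.7, 9.2]
finger_gap: 0.136
```

Call:
move_arm(deltas=[8,0.5,0.1,0,0,0,0,8,0,0,0,0,0,0])

```text
t: 12.2
tcp_pos: [0.4876, 0.1249, 0.137]
tool_rot: [0.522, -0.477, -0.52, -0.479]
force: [-0.9, -0.3, 11.0]
finger_gap: 0.128
```

Call:
move_arm(deltas=[8,0.5,0,0,0,0,0,8,0,0,0,0,0,0])

```text
t: 12.4
tcp_pos: [0.4878, 0.1249, 0.1367]
tool_rot: [0.522, -0.477, -0.52, -0.479]
force: [-2.9, 0.3, 13.1]
finger_gap: 0.136
```

```bash
python3 s.py
```

```text
12.4 [0.48779 0.1249  0.13672] [-2.9   0.3  13.08] [-0.02   0.366 -0.06 ] 0.136 [ 0.028  0.51   1.828  0.     0.8   -1.63 ]
```

Call:
move_arm(deltas=[8,0,0,0,5,0,0,8,0,0,0,5,0,0,8,0,0,0,4,0,0])

```text
t: 12.7
tcp_pos: [0.4878, 0.1252, 0.1367]
tool_rot: [-0.459, 0.537, 0.458, 0.54]
force: [-2.0, 1.3, 12.7]
finger_gap: 0.132
```

```bash
python3 s.py
```

```text
12.7 [0.48781 0.12518 0.13674] [-2.05  1.25 12.66] [0.216 0.419 0.021] 0.132 [ 2.900e-02  5.100e-01  1.828e+00  1.000e-03  7.990e-01 -1.383e+00]
```

Call:
move_arm(deltas=[8,0,0,0,4,0,0,8,0,0,0,4,0,0])

```text
t: 12.9
tcp_pos: [0.4878, 0.1254, 0.1367]
tool_rot: [-0.42, 0.568, 0.419, 0.571]
force: [-1.8, 1.7, 12.1]
finger_gap: 0.135
```

```bash
python3 s.py
```

```text
12.9 [0.48781 0.12535 0.13675] [-1.85  1.73 12.07] [0.332 0.399 0.031] 0.135 [ 2.900e-02  5.100e-01  1.828e+00  1.000e-03  7.990e-01 -1.243e+00]
```

Call:
move_arm(deltas=[8,0,0,0,4,0,0,8,0,0,0,4,0,0])

```text
t: 13.1
tcp_pos: [0.4879, 0.1255, 0.1367]
tool_rot: [-0.379, 0.595, 0.379, 0.599]
force: [-2.0, 2.8, 12.0]
finger_gap: 0.133
```

```bash
python3 s.py
```

```text
13.1 [0.48788 0.12551 0.13672] [-1.95  2.83 11.96] [0.41  0.396 0.02 ] 0.133 [ 0.029  0.51   1.828  0.002  0.799 -1.104]
```

Call:
move_arm(deltas=[8,0,0,0,5,0,0,8,0,0,0,5,0,0])

```text
t: 13.3
tcp_pos: [0.488, 0.1257, 0.1368]
tool_rot: [-0.325, 0.626, 0.325, 0.63]
force: [-1.3, 3.8, 12.0]
finger_gap: 0.131
```

```bash
python3 s.py
```

```text
13.3 [0.488   0.12572 0.13676] [-1.33  3.78 11.97] [0.557 0.289 0.069] 0.131 [ 0.029  0.51   1.828  0.002  0.799 -0.928]
```

Call:
move_arm(deltas=[8,0,0.6,0.8,0,0,0,8,0,0,0,5,0,0,8,0,0,0,5,0,0])

```text
t: 13.6
tcp_pos: [0.4882, 0.126, 0.1368]
tool_rot: [-0.27, 0.652, 0.269, 0.655]
force: [-0.5, 1.2, 11.5]
finger_gap: 0.133
```

```bash
python3 s.py
```

```text
13.6 [0.4882  0.12599 0.13677] [-0.46  1.17 11.47] [0.057 0.301 0.031] 0.133 [ 0.03   0.51   1.827  0.     0.799 -0.752]
```

Call:
move_arm(deltas=[8,0,0,0,5,0,0,8,0,0,0,5,0,0,8,0,0,0,5,0,0])

```text
t: 13.9
tcp_pos: [0.4885, 0.1262, 0.1368]
tool_rot: [-0.182, 0.681, 0.182, 0.685]
force: [-1.1, 2.0, 10.6]
finger_gap: 0.132
```

```bash
python3 s.py
```

```text
13.9 [0.48846 0.12621 0.1368 ] [-1.1   1.97 10.57] [0.273 0.206 0.047] 0.132 [ 3.100e-02  5.100e-01  1.827e+00  1.000e-03  7.990e-01 -4.900e-01]
```

Call:
move_arm(deltas=[8,0.3,0,0,5,0,0,8,0,0,0,5,0,0,8,0,0,0,5,0,0])

```text
t: 14.2
tcp_pos: [0.4888, 0.1263, 0.1367]
tool_rot: [-0.091, 0.699, 0.091, 0.704]
force: [-0.3, 1.5, 11.8]
finger_gap: 0.135
```

```bash
python3 s.py
```

```text
14.2 [0.48883 0.12634 0.13671] [-0.25  1.51 11.81] [ 0.241  0.177 -0.003] 0.135 [ 3.100e-02  5.110e-01  1.826e+00  1.000e-03  7.980e-01 -2.280e-01]
```

Call:
move_arm(deltas=[8,0,0,0,4,0,0,8,0,0,0,4,0,0])

```text
t: 14.4
tcp_pos: [0.489, 0.1264, 0.1367]
tool_rot: [-0.042, 0.703, 0.042, 0.708]
force: [-0.5, 2.4, 11.2]
finger_gap: 0.135
```

```bash
python3 s.py
```

```text
14.4 [0.48902 0.12637 0.13672] [-0.51  2.4  11.24] [0.331 0.046 0.029] 0.135 [ 3.100e-02  5.110e-01  1.826e+00  1.000e-03  7.980e-01 -8.900e-02]
```

Call:
move_arm(deltas=[8,0,0,0,3,0,0,8,0,0,0,0,0,0])

```text
t: 14.6
tcp_pos: [0.4891, 0.1264, 0.1367]
tool_rot: [-0.024, 0.704, 0.025, 0.709]
force: [-0.7, 3.0, 12.8]
finger_gap: 0.131
```

```bash
python3 s.py
```

```text
14.6 [0.48911 0.1264  0.13673] [-0.69  2.96 12.77] [ 0.276  0.153 -0.011] 0.131 [ 3.100e-02  5.110e-01  1.826e+00  1.000e-03  7.970e-01 -3.900e-02]
```

Call:
move_arm(deltas=[8,-1,0,0,0,0,0,8,-1,0,0,0,0,0,8,-1,0,0,0,0,0,8,0,0,0,0,0,0])

```text
t: 15.0
tcp_pos: [0.4891, 0.1264, 0.1393]
tool_rot: [-0.024, 0.704, 0.025, 0.709]
force: [0.2, 1.6, 7.1]
finger_gap: 0.127
```

Call:
move_arm(deltas=[8,-1,0,0,0,0,0,8,-1,0,0,0,0,0,8,-1,0,0,0,0,0,8,0,0,0,0,0,0])

```text
t: 15.4
tcp_pos: [0.4889, 0.1263, 0.1414]
tool_rot: [-0.024, 0.704, 0.025, 0.709]
force: [4.8, 3.2, 0.9]
finger_gap: 0.132
```

```bash
python3 s.py
```

```text
15.4 [0.48893 0.12631 0.14135] [4.79 3.21 0.87] [ 0.583 -0.829 -0.05 ] 0.132 [ 3.100e-02  5.030e-01  1.822e+00  1.000e-03  8.100e-01 -4.000e-02]
```

Call:
move_arm(deltas=[20,0,0,0,0,0,0,30,0,0,0,0,0,0,40,0,0,0,0,0,0,50,-20,0,0,0,0,0,60,-40,0,0,0,0,0,60,-20,0,0,0,0,0])

```text
t: 16.0
tcp_pos: [0.4865, 0.1256, 0.2229]
tool_rot: [-0.025, 0.706, 0.025, 0.707]
force: [0.6, 0.2, -0.7]
finger_gap: 0.703
```

```bash
python3 s.py; python3 - <<'E'
from h import *
for n in('scene','wrist'): snap(n,n[0]+'4')
E
```

```text
16.0 [0.48651 0.12559 0.22293] [ 0.61  0.18 -0.66] [-0.006 -0.041  0.031] 0.703 [ 0.03   0.374  1.746 -0.     1.02  -0.04 ]
```

View pics/w4.png

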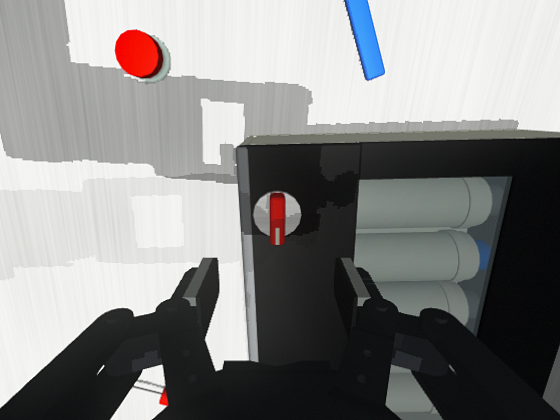

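View pics/s4.png

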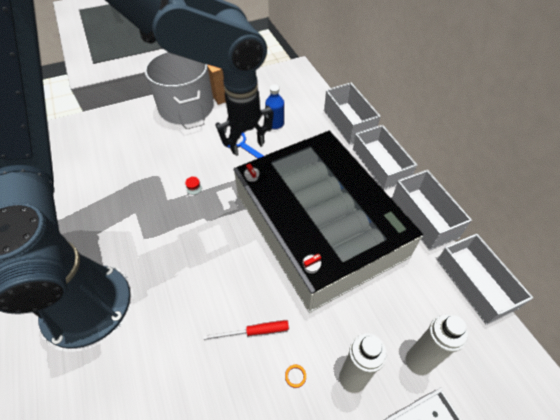

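Call:
move_arm(deltas=[60,0,-39,1,0,0,0,60,0,-39,1,0,0,0,60,0,-39,1,0,0,0,60,0,-39,1,0,0,0,60,0,-39,1,0,0,0,60,0,-39,1,0,0,0,60,0,-39,1,0,0,0,60,0,-38,1.8,0,0,0,60,0,0,0,-8.5,0,0,60,0,0,0,-8.5,0,0])

```text
t: 17.1
tcp_pos: [0.5154, -0.1851, 0.2192]
tool_rot: [-0.129, 0.696, 0.131, 0.694]
force: [0.2, 0.0, 0.0]
finger_gap: 0.702
```

Call:
move_arm(deltas=[60,0,0,0,-8.5,0,0,60,0,0,0,-8.5,0,0,60,0,0,0,-8.5,0,0,60,0,0,0,-8.5,0,0,60,0,0,0,-8.5,0,0,60,0,0,0,-8.5,0,0,60,15,0,0,-8.5,0,0,60,15,0,0,-8.5,0,0,60,5,0,0,-7,0,0,60,0,0,0,0,0,0])

```text
t: 18.1
tcp_pos: [0.5147, -0.183, 0.1836]
tool_rot: [-0.523, 0.474, 0.527, 0.473]
force: [0.5, 1.0, 0.2]
finger_gap: 0.702
```

```bash
python3 s.py; python3 - <<'E'
from heads import *
from scipy.spatial.transform import Rotation as R
w=snap('wrist','w5')
M=R.from_quat(manip.sense()['tool_rot']).as_matrix();print(M.round(4),np.degrees(np.arctan2(M[1,2],M[0,2])))
E
```

```text
18.1 [ 0.51474 -0.18299  0.18365] [0.55 0.97 0.2 ] [-0.04  -0.009 -0.006] 0.702 [-0.546  0.487  1.676 -0.     0.984 -2.221]
[[-0.0033 -0.9948 -0.102 ]
 [ 0.0018 -0.102   0.9948]
 [-1.      0.0031  0.0022]] 95.8538283581513
```

View pics/w5.png

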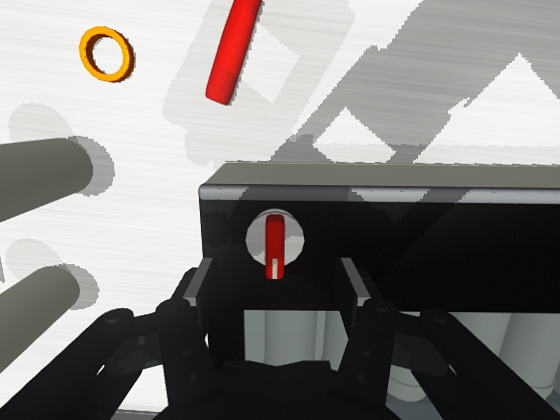

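```bash
python3 - <<'E'
from heads import *
w=dict(np.load('pics/w5.npz'))
heads(w,dict(R=(238,204,312,282)),'wrist')
E
python3 s.py
```

```text
wrist R ell (274.6, 240.6) [53.8 65.5] flange@.141 [ 0.5166 -0.1834  0.141 ] wing@.153 [ 0.5157 -0.1835  0.153 ] wyaw 5.8 934
18.15 [ 0.51535 -0.18332  0.18447] [0.41 0.59 0.79] [ 0.021  0.03  -0.024] 0.703 [-0.546  0.486  1.675 -0.     0.984 -2.219]
```

Call:
move_arm(deltas=[45,18,-1,0,0,0,0,35,12,0,0,0,0,0,25,5,0,0,0,0,0,20,0,0,0,0,0,0,20,0,0,0,0,0,0], force=20)

```text
t: 18.65
tcp_pos: [0.5177, -0.1839, 0.1512]
tool_rot: [0.525, -0.473, -0.525, -0.473]
force: [0.7, -0.6, 0.7]
finger_gap: 0.24
```

```bash
python3 s.py
```

```text
18.65 [ 0.51768 -0.18393  0.15124] [ 0.65 -0.61  0.67] [ 0.066 -0.037 -0.037] 0.24 [-0.545  0.536  1.7   -0.     0.904 -2.22 ]
```

Call:
move_arm(deltas=[16,0,1,0.4,0,0,0,12,0,0,0,0,0,0,10,0,0,0,0,0,0,8,0,0,0,0,0,0,8,0,0,0,0,0,0], force=20)

```text
t: 19.15
tcp_pos: [0.5167, -0.1838, 0.1516]
tool_rot: [0.526, -0.473, -0.525, -0.473]
force: [-0.3, -0.3, 3.4]
finger_gap: 0.129
```

```bash
python3 s.py
```

```text
19.15 [ 0.51668 -0.18375  0.15156] [-0.3  -0.35  3.37] [-0.116  0.143  0.042] 0.129 [-0.545  0.535  1.703 -0.     0.903 -2.221]
```

Call:
move_arm(deltas=[8,1.5,0,0,0,0,0,8,1.5,0,0,0,0,0,8,0,0,0,0,0,0])

```text
t: 19.45
tcp_pos: [0.5167, -0.1837, 0.1482]
tool_rot: [0.526, -0.473, -0.525, -0.473]
force: [-1.5, -1.4, 6.0]
finger_gap: 0.129
```

```bash
python3 s.py
```

```text
19.45 [ 0.51674 -0.18374  0.14816] [-1.47 -1.44  6.02] [-0.125  0.136 -0.089] 0.129 [-0.545  0.54   1.706 -0.     0.895 -2.221]
```

```bash
python3 - <<'E'
from heads import *
def zs(f,pts):
    w=dict(np.load(f'pics/{f}.npz'))
    for u,v in pts:
        print(f,u,v,np.round(np.median([dep(w,u+i,v+j)[2] for i in(-2,-1,0,1,2) for j in(-2,0,2)]),4))
zs('w2',[(275,225),(275,250),(256,245),(294,245),(330,240),(220,240)])
zs('w4',[(277,208),(277,230),(262,220),(293,220),(320,220),(250,250)])
zs('w5',[(274,225),(274,250),(256,245),(294,245),(330,240),(230,240)])
zs('w1',[(104,205),(125,199),(250,220),(452,205),(430,200)])
E
```

```text
w2 275 225 0.1581
w2 275 250 0.1585
w2 256 245 0.1405
w2 294 245 0.1405
w2 330 240 0.1215
w2 220 240 0.1214
w4 277 208 0.1536
w4 277 230 0.1543
w4 262 220 0.1355
w4 293 220 0.1355
w4 320 220 0.1219
w4 250 250 0.1219
w5 274 225 0.158
w5 274 250 0.1585
w5 256 245 0.1407
w5 294 245 0.1406
w5 330 240 0.1215
w5 230 240 0.1217
w1 104 205 0.1575
w1 125 199 0.1411
w1 250 220 0.1216
w1 452 205 0.1584
w1 430 200 0.1404
```

Call:
move_arm(deltas=[8,1,0.1,0,0,0,0,8,1,0.1,0,0,0,0,8,0,0,0,0,0,0])

```text
t: 19.75
tcp_pos: [0.5167, -0.1838, 0.1463]
tool_rot: [0.526, -0.473, -0.525, -0.473]
force: [-0.7, -0.2, 6.3]
finger_gap: 0.134
```

Call:
move_arm(deltas=[8,1,0.1,0,0,0,0,8,0,0,0,0,0,0])

```text
t: 19.95
tcp_pos: [0.5167, -0.1838, 0.1455]
tool_rot: [0.526, -0.473, -0.525, -0.473]
force: [-1.2, -0.6, 6.6]
finger_gap: 0.132
```

Call:
move_arm(deltas=[8,1,0.1,0,0,0,0,8,0,0,0,0,0,0])

```text
t: 20.15
tcp_pos: [0.5168, -0.1838, 0.1451]
tool_rot: [0.526, -0.473, -0.525, -0.473]
force: [-0.7, -0.1, 10.4]
finger_gap: 0.13
```

Call:
move_arm(deltas=[8,1,0.1,0,0,0,0,8,0,0,0,0,0,0])

```text
t: 20.35
tcp_pos: [0.5169, -0.1838, 0.1444]
tool_rot: [0.526, -0.473, -0.525, -0.474]
force: [-0.7, 0.5, 13.1]
finger_gap: 0.134
```

```bash
python3 s.py
```

```text
20.35 [ 0.51691 -0.1838   0.14444] [-0.65  0.52 13.1 ] [0.129 0.176 0.025] 0.134 [-5.460e-01  5.450e-01  1.709e+00  1.000e-03  8.850e-01 -2.221e+00]
```

```bash
python3 - <<'E'
from h import *
snap('wrist','w6')
E
python3 s.py
```

```text
20.4 [ 0.51691 -0.18378  0.14445] [-1.61  1.63 12.18] [ 0.179  0.24  -0.023] 0.133 [-5.460e-01  5.450e-01  1.709e+00  1.000e-03  8.850e-01 -2.221e+00]
```

View pics/w6.png

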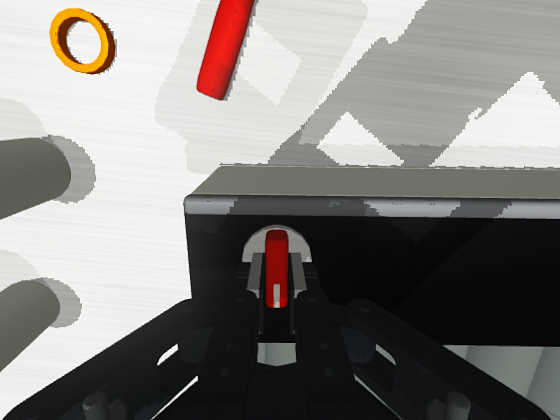

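```bash
python3 - <<'E'
from h import *
w=dict(np.load('pics/w6.npz'))
for u,v in[(277,245),(277,265),(277,285),(258,240),(297,240),(251,245),(303,245),(340,260),(220,260)]:
    print(u,v,np.round(np.median([dep(w,u+i,v+j)[2] for i in(-1,0,1) for j in(-1,0,1)]),4))
E
```

```text
277 245 0.1514
277 265 0.1522
277 285 0.1521
258 240 0.1339
297 240 0.1336
251 245 0.1337
303 245 0.1334
340 260 0.1212
220 260 0.1215
```

Call:
move_arm(deltas=[8,0,0,0,5,0,0,8,0,0,0,5,0,0,8,0,0,0,4,0,0])

```text
t: 20.7
tcp_pos: [0.5169, -0.1837, 0.1444]
tool_rot: [-0.464, 0.534, 0.462, 0.535]
force: [-1.7, 1.1, 12.2]
finger_gap: 0.134
```

```bash
python3 s.py
```

```text
20.7 [ 0.51688 -0.18368  0.14442] [-1.73  1.05 12.22] [0.198 0.218 0.063] 0.134 [-5.460e-01  5.450e-01  1.709e+00  1.000e-03  8.850e-01 -1.974e+00]
```

Call:
move_arm(deltas=[8,0,0,0,4,0,0,8,0,0,0,4,0,0])

```text
t: 20.9
tcp_pos: [0.5169, -0.1836, 0.1444]
tool_rot: [-0.425, 0.565, 0.424, 0.566]
force: [-1.3, 1.8, 11.9]
finger_gap: 0.132
```

```bash
python3 s.py
```

```text
20.9 [ 0.51692 -0.18362  0.14445] [-1.32  1.78 11.94] [ 0.188  0.203 -0.021] 0.132 [-5.450e-01  5.450e-01  1.709e+00  1.000e-03  8.850e-01 -1.835e+00]
```

Call:
move_arm(deltas=[8,0,0,0,4,0,0,8,0,0,0,4,0,0])

```text
t: 21.1
tcp_pos: [0.5169, -0.1835, 0.1444]
tool_rot: [-0.385, 0.593, 0.384, 0.594]
force: [-0.7, 2.0, 11.6]
finger_gap: 0.131
```

```bash
python3 s.py
```

```text
21.1 [ 0.51695 -0.18353  0.14444] [-0.68  1.96 11.62] [0.25  0.207 0.046] 0.131 [-5.450e-01  5.450e-01  1.709e+00  1.000e-03  8.850e-01 -1.695e+00]
```

Call:
move_arm(deltas=[8,0.3,0,0,5,0,0,8,0,0,0,5,0,0,8,0,0,0,5,0,0])

```text
t: 21.4
tcp_pos: [0.517, -0.1834, 0.1444]
tool_rot: [-0.304, 0.638, 0.303, 0.64]
force: [-1.1, 1.6, 13.6]
finger_gap: 0.13
```

```bash
python3 s.py
```

```text
21.4 [ 0.51701 -0.18342  0.14437] [-1.12  1.59 13.59] [ 0.307  0.174 -0.015] 0.13 [-5.450e-01  5.450e-01  1.710e+00  1.000e-03  8.840e-01 -1.433e+00]
```

Call:
move_arm(deltas=[8,0,0.3,0.4,5,0,0,8,0,0,0,5,0,0,8,0,0,0,5,0,0])

```text
t: 21.7
tcp_pos: [0.5171, -0.1833, 0.1444]
tool_rot: [-0.218, 0.672, 0.217, 0.674]
force: [-1.8, 1.8, 13.0]
finger_gap: 0.132
```

```bash
python3 s.py
```

```text
21.7 [ 0.51713 -0.18328  0.14438] [-1.82  1.78 13.02] [ 0.236  0.237 -0.007] 0.132 [-5.45e-01  5.45e-01  1.71e+00  1.00e-03  8.84e-01 -1.17e+00]
```

Call:
move_arm(deltas=[8,0.2,0,0,5,0,0,8,0,0,0,5,0,0,8,0,0,0,5,0,0])

```text
t: 22.0
tcp_pos: [0.5173, -0.1832, 0.1443]
tool_rot: [-0.128, 0.694, 0.127, 0.697]
force: [-0.9, 1.9, 13.7]
finger_gap: 0.129
```

```bash
python3 s.py
```

```text
22.0 [ 0.51729 -0.1832   0.14432] [-0.92  1.93 13.72] [0.294 0.118 0.031] 0.129 [-5.45e-01  5.45e-01  1.71e+00  1.00e-03  8.83e-01 -9.08e-01]
```

Call:
move_arm(deltas=[8,0,0,0,5,0,0,8,0,0,0,4,0,0])

```text
t: 22.2
tcp_pos: [0.5174, -0.1832, 0.1443]
tool_rot: [-0.073, 0.702, 0.072, 0.705]
force: [-0.1, 2.3, 14.1]
finger_gap: 0.131
```

```bash
python3 s.py
```

```text
22.2 [ 0.51735 -0.18319  0.14433] [-0.14  2.26 14.08] [0.307 0.104 0.013] 0.131 [-5.44e-01  5.45e-01  1.71e+00  1.00e-03  8.83e-01 -7.51e-01]
```

Call:
move_arm(deltas=[8,0,0,0,4,0,0,8,0,0,0,3,0,0,8,0,0,0,0,0,0])

```text
t: 22.5
tcp_pos: [0.5174, -0.1832, 0.1443]
tool_rot: [-0.031, 0.705, 0.03, 0.708]
force: [-0.9, 1.9, 13.4]
finger_gap: 0.131
```

```bash
python3 s.py
```

```text
22.5 [ 0.5174  -0.18316  0.14432] [-0.94  1.85 13.45] [ 0.304  0.127 -0.02 ] 0.131 [-5.44e-01  5.45e-01  1.71e+00  1.00e-03  8.83e-01 -6.31e-01]
```

Call:
move_arm(deltas=[8,-1,0,0,0,0,0,8,-1,0,0,0,0,0,8,-1,0,0,0,0,0,8,0,0,0,0,0,0])

```text
t: 22.9
tcp_pos: [0.5174, -0.1831, 0.1463]
tool_rot: [-0.031, 0.705, 0.03, 0.708]
force: [1.3, 1.1, 6.4]
finger_gap: 0.131
```

Call:
move_arm(deltas=[8,-1,0,0,0,0,0,8,-1,0,0,0,0,0,8,0,0,0,0,0,0])

```text
t: 23.2
tcp_pos: [0.5173, -0.1831, 0.1481]
tool_rot: [-0.031, 0.705, 0.03, 0.708]
force: [1.0, 0.8, 5.5]
finger_gap: 0.129
```

```bash
python3 s.py
```

```text
23.2 [ 0.51735 -0.18315  0.14809] [0.97 0.77 5.49] [ 0.096 -0.185 -0.067] 0.129 [-0.545  0.54   1.706  0.002  0.893 -0.632]
```

```bash
python3 - <<'E'
from h import *
w=snap('wrist','w7')
E
```

```text
(no output)
```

View pics/w7.png

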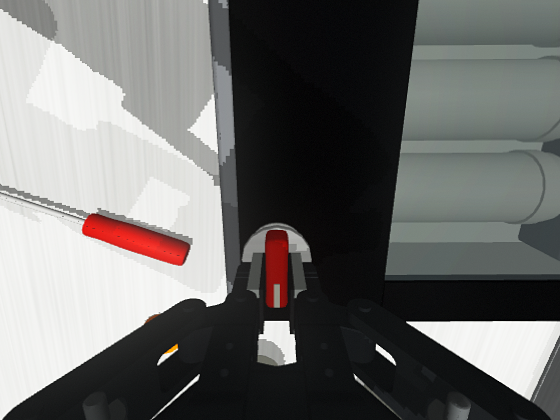

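```bash
python3 - <<'E'
from h import *
w=dict(np.load('pics/w7.npz'))
for u,v in[(277,245),(277,265),(277,285),(258,240),(297,240),(251,245),(303,245),(340,260),(350,230)]:
    print(u,v,np.round(np.median([dep(w,u+i,v+j)[2] for i in(-1,0,1) for j in(-1,0,1)]),4))
E
python3 s.py
```

```text
277 245 0.1555
277 265 0.1557
277 285 0.1562
258 240 0.1374
297 240 0.1375
251 245 0.1372
303 245 0.1378
340 260 0.1213
350 230 0.1215
23.25 [ 0.51731 -0.18311  0.14806] [0.2  1.01 5.83] [ 0.144 -0.251 -0.035] 0.128 [-0.545  0.54   1.707  0.002  0.893 -0.632]
```

Call:
move_arm(deltas=[8,-0.5,0,0,0,0,0,8,-0.5,0,0,0,0,0,8,0,0,0,0,0,0])

```text
t: 23.55
tcp_pos: [0.5172, -0.1832, 0.1489]
tool_rot: [-0.031, 0.705, 0.03, 0.707]
force: [4.1, 1.1, 4.3]
finger_gap: 0.133
```

```bash
python3 s.py
```

```text
23.55 [ 0.51722 -0.18315  0.14886] [4.1  1.14 4.34] [ 0.238 -0.618 -0.006] 0.133 [-5.450e-01  5.380e-01  1.706e+00  1.000e-03  8.950e-01 -6.320e-01]
```

Call:
move_arm(deltas=[8,-0.5,0,0,0,0,0,8,-0.5,0,0,0,0,0,8,0,0,0,0,0,0])

```text
t: 23.85
tcp_pos: [0.5171, -0.1832, 0.1491]
tool_rot: [-0.031, 0.706, 0.031, 0.707]
force: [6.0, 2.0, 0.6]
finger_gap: 0.131
```

```bash
python3 s.py; python3 - <<'E'
from h import *
w=snap('wrist','w8')
for u,v in[(277,245),(277,265),(277,285),(258,240),(297,240),(251,245),(303,245),(340,260),(350,230)]:
    print(u,v,np.round(np.median([dep(w,u+i,v+j)[2] for i in(-1,0,1) for j in(-1,0,1)]),4))
E
```

```text
23.85 [ 0.51711 -0.18315  0.14911] [5.97 1.97 0.59] [ 0.215 -0.999 -0.025] 0.131 [-5.450e-01  5.380e-01  1.706e+00  1.000e-03  8.960e-01 -6.320e-01]
277 245 0.1564
277 265 0.1563
277 285 0.1571
258 240 0.1388
297 240 0.1384
251 245 0.1381
303 245 0.1383
340 260 0.1216
350 230 0.1214
```

Call:
move_arm(deltas=[20,0,0,0,0,0,0,30,0,0,0,0,0,0,40,0,0,0,0,0,0,50,-20,0,0,0,0,0,60,-30,0,0,0,0,0,60,0,0,0,0,0,0])

```text
t: 24.5
tcp_pos: [0.5175, -0.1842, 0.2025]
tool_rot: [-0.032, 0.705, 0.03, 0.708]
force: [-0.0, -0.1, 0.1]
finger_gap: 0.705
```

```bash
python3 s.py; python3 - <<'E'
from h import *
w=snap('wrist','w9');snap('scene','s9')
E
```

```text
24.5 [ 0.51753 -0.18421  0.20255] [-0.03 -0.14  0.11] [-0.036 -0.037 -0.014] 0.705 [-5.450e-01  4.610e-01  1.658e+00 -1.000e-03  1.016e+00 -6.320e-01]
```

View pics/w9.png

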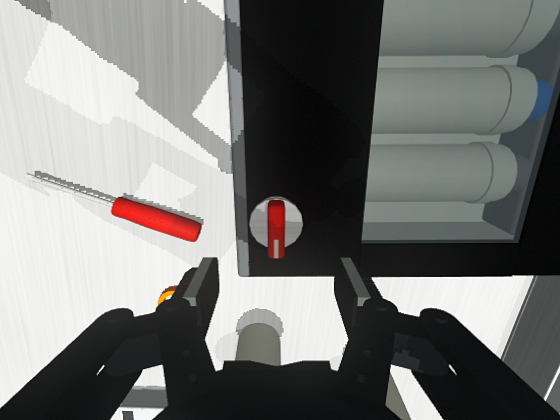

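```bash
python3 - <<'E'
from heads import *
w=dict(np.load('pics/w9.npz'))
for u,v in[(276,212),(276,235),(260,222),(293,222),(320,230),(252,250),(262,205),(290,235)]:
    print(u,v,np.round(np.median([dep(w,u+i,v+j)[2] for i in(-1,0,1) for j in(-1,0,1)]),4))
heads(w,dict(R=(246,193,305,262)))
E
```

```text
276 212 0.1564
276 235 0.1565
260 222 0.1385
293 222 0.1382
320 230 0.1219
252 250 0.1217
262 205 0.1385
290 235 0.1386
 R ell (275.7, 224.2) [50.1 55.8] flange@.141 [ 0.5164 -0.1825  0.141 ] wing@.153 [ 0.5162 -0.1806  0.153 ] wyaw -86.1 785
```

Call:
move_arm(deltas=[60,-40,0,0,0,0,0,60,-40,0,0,0,0,0,60,-40,0,0,0,0,0,60,-40,0,-20,0,0,0,60,0,0,-40,0,0,0,60,0,0,-30,0,0,0,60,0,0,0,0,0,0,60,0,0,0,0,0,0])

```text
t: 25.4
tcp_pos: [0.4257, -0.1907, 0.3586]
tool_rot: [-0.03, 0.707, 0.031, 0.706]
force: [0.2, -0.0, -0.2]
finger_gap: 0.704
```

```bash
python3 s.py; python3 - <<'E'
from heads import *
t=snap('top','t10');s=snap('scene','s10');w=snap('wrist','w10')
a=cv2.imread('pics/t10.png')[110:285,170:410]; a=cv2.resize(a,None,fx=3.2,fy=3.2)
cv2.imwrite('pics/t10c.png',a)
heads(s,dict(L=(242,158,264,184),R=(300,250,326,276)),'scene')
E
```

```text
25.4 [ 0.42569 -0.19069  0.35861] [ 0.21 -0.03 -0.21] [ 0.016  0.01  -0.02 ] 0.704 [-0.662  0.166  1.63   0.     1.347 -0.748]heads.py:14: RuntimeWarning: Mean of empty slice.
  p=np.argwhere(R)[:,::-1]; pc=p.mean(0)
  ret = um.true_divide(
heads.py:16: RuntimeWarning: Mean of empty slice.
  P=np.array([onz(s,u,v,.155)[:2] for u,v in p]); e=np.linalg.svd(P-P.mean(0),full_matrices=False)[2][0]
  ret = ret.dtype.type(ret / rcount)
Traceback (most recent call last):
  File "heads.py", line 16, in heads
    P=np.array([onz(s,u,v,.155)[:2] for u,v in p]); e=np.linalg.svd(P-P.mean(0),full_matrices=False)[2][0]
                                                      ~~~~~~~~~~~~~^^^^^^^^^^^^^^^^^^^^^^^^^^^^^^^^^
numpy.linalg.LinAlgError: 1-dimensional array given. Array must be at least two-dimensional
```

View pics/t10.png

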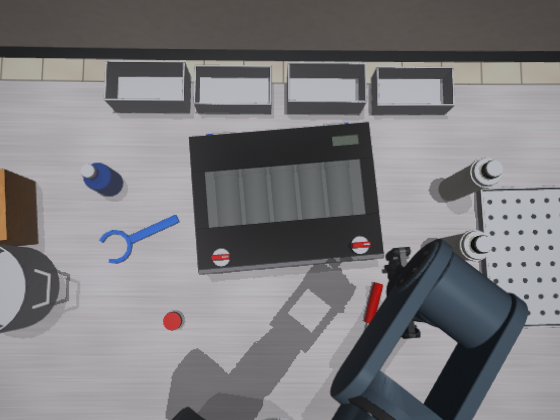

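View pics/w10.png

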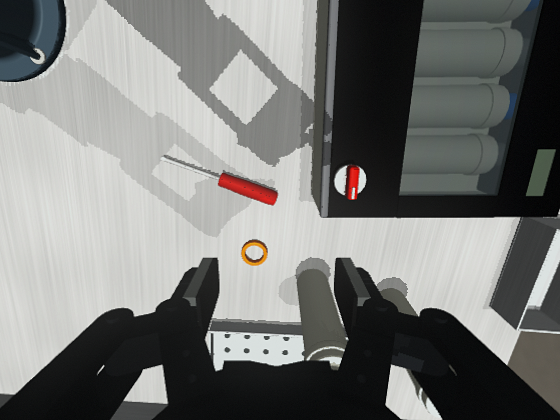

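View pics/s10.png

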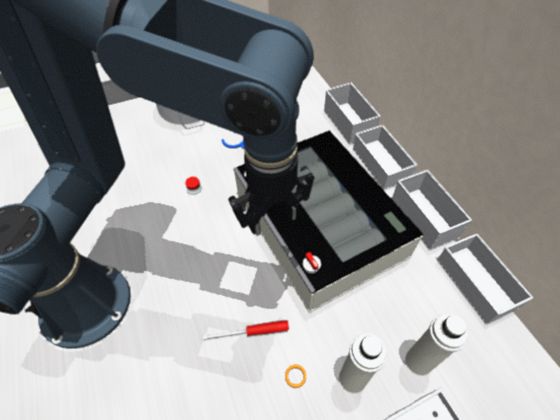

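```bash
python3 - <<'E'
from heads import *
t=dict(np.load('pics/t10.npz'));t1=dict(np.load('pics/t1.npz'))
heads(t,dict(L=(210,246,234,270),R=(349,232,373,257)),'top')
f=lambda s,u,v:np.round(np.median([dep(s,u+i,v+j)[2] for i in(-1,0,1) for j in(-1,0,1)]),4)
for u,v in[(221,251),(221,264),(360,239),(360,251),(221,257),(360,245),(290,250),(240,255),(340,246)]: print(u,v,f(t,u,v))
E
```

```text
top L ell (220.5, 256.9) [17.3 17.6] flange@.141 [0.4908 0.1252 0.141 ] wing@.153 [0.4906 0.1273 0.153 ] wyaw -86.2 75
top R ell (360.2, 244.6) [17.4 17.6] flange@.141 [ 0.5193 -0.1842  0.141 ] wing@.153 [ 0.5188 -0.1819  0.153 ] wyaw -85.9 74
221 251 0.1379
221 264 0.1358
360 239 0.1405
360 251 0.14
221 257 0.1559
360 245 0.1581
290 250 0.1229
240 255 0.1235
340 246 0.1228
```

```bash
python3 -c "
from station import job
print(job.sign_off())"
```

```text
the job is handed in; nothing more can be done
None
```

The cover is shut, and the left and then the right fastener appear locked. I handed the job in at about 25 s, with the arm clear and touching nothing.

- **Cover:** I pushed it down until it stopped at 122 mm with about 12 N. In later pictures its outer face read about 121.5–122 mm from the wrist camera and about 123 mm from the top camera.
- **Pressing and turning:** I pressed each head until the force rose sharply, to 13–14 N in total, which puts roughly 4–5 N on the foot. Each then turned about 91° clockwise with no real turning resistance.
- **Final look:** both wings lie parallel to the free edge. With nothing holding them, the heads stay pushed in, the left by about 5.4 mm and the right by about 2.4 mm. No other item looked disturbed in the top view.

**What did not match:**
- **Spring-up distance:** on release the right head rose about 4.5 mm and the left, judging by tool travel, about the same. The description gives 2.5 mm. I take the extra as the roughly 1.5 mm of travel under the ledge, because both heads then stopped firmly short of their open height.
- **Fingertips:** at least on the right, they carried the head by grip friction and did not bear on the flange.
- **Not tested:** I did not try turning either head back, so as not to load the receivers.

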